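# Hang the cutlery caddy on its two pins

## Task

Pick up the red cutlery caddy by its wooden handle and hang it on the stand: feel for the height of the two pins, get both orange pin heads through the two holes in its back plate, bring the plate up to the posts, lower it so that it hangs on the pins behind their heads, and let go. Be gentle: never press the caddy against the stand with more than 25 N, and leave the mug, the canister and the soap bottle where they are.

Things in the scene. Friction and masses are not known exactly. Their poses are not given: they have to be found in the camera images.
- caddy: Red cutlery caddy, loose, 0.36-0.59 kg, upright on the counter. Origin: centre of the box's underside; z up, x towards its back plate. Box 74 (x) by 130 (y) by 70 mm high, open on top, walls 4. Back plate x = 37 to 41, 130 wide, z = 0 to 170 mm. The mass centre is below the handle, slightly towards the plate, so it hangs nearly level when held by the handle.
- caddy_handle (a point): Grip point (caddy frame x = -4, y = 0, z = 145 mm) in the middle of the wooden handle bar, which runs along x from the plate to a front post (74 mm long), 14 mm wide (y), 16 mm high, free all round; the box rim is 75 mm below. Take it from above, fingers closing along the caddy's y. Axes as the caddy's.
- caddy_holes (a point): Midway between the two hole centres, on the plate's rear face, which goes against the posts: caddy frame x = 41, y = 0, z = 145 mm (level with the handle). The holes are round, 15 mm diameter, go through the 4 mm plate along x, at y = -45 and +45 mm. Axes as the caddy's.
- stand: Fixed aluminium stand. Origin on the counter below the middle of the posts' front faces; z up; the caddy comes in along +x, its axes parallel to the stand's, and hangs on the -x side. Foot x = -35 to 95, 200 wide, 12 mm high. Two posts 22 mm wide at y = -45 and +45 mm, front faces at x = 0, up to z = 254 mm, joined by flush crossbars at z = 75 and 248 mm.
- stand_pins (a point): Nominal middle of the pins at the posts' faces: stand x = 0, y = 0, z = 200 mm. Level pins along -x at y = -45 and +45: neck 8 mm diameter, 9 long, then orange head 12 diameter, 5 long, round rim. Both are clamped at one TRUE HEIGHT, 187 to 213 mm, new each time and in no reading: find it by touch. Hung: hole centres 3.5 mm below the pin axes, plate behind the heads, under 6 mm off the posts.
- mug: Yellow mug, 76 mm diameter, 90 mm high, origin at the centre of its underside. Bystander.
- canister: Red canister, 84 mm diameter, 120 mm high, origin at the centre of its underside. Bystander.
- soap: Green soap bottle, 60 mm diameter, 160 mm high, origin at the centre of its underside. Bystander.
Things that resemble listed ones, but are neither listed nor needed, are in the scene too. Leave any turquoise look-alike of the caddy alone.

How it is judged:
On the way:
1. the caddy is held by the fingers, lifted 20 mm clear of the counter (height (world z) of caddy above 0.02 m and contact force between the fingers and caddy above 1 N), for 0.2 s.
At the end, for the whole second after the job is handed in: The caddy hangs released and at rest on both pins: plate within 6 mm of the posts at the holes (behind the heads), hole midpoint within 7 mm sideways of the stand middle, 19.5 mm below to 12.5 mm above the nominal pin point, upright and square within 0.09 rad, carried by the stand (x of caddy_holes in the frame of stand_pins between -0.006 and 0.003 m and y of caddy_holes in the frame of stand_pins between -0.007 and 0.007 m and z of caddy_holes in the frame of stand_pins between -0.0195 and 0.0125 m and angle between caddy's own z axis and vertical below 0.09 rad and angle between the x axis of caddy and the x axis of stand, either way round below 0.09 rad and contact force between caddy and stand above 1 N and linear speed of caddy below 0.02 m/s and angular speed of caddy below 0.1 rad/s); the robot touches nothing.
It fails at once if the caddy is pressed against the stand or its pins with more than 25 N (contact force between caddy and stand above 25 N).
It fails at once if the mug is pushed more than 25 mm or tipped (distance of mug from where it was at the start of the episode above 0.025 m or angle between mug's own z axis and vertical above 0.35 rad).
It fails at once if the canister is pushed more than 25 mm or tipped (distance of canister from where it was at the start of the episode above 0.025 m or angle between canister's own z axis and vertical above 0.35 rad).
It fails at once if the soap is pushed more than 25 mm or tipped (distance of soap from where it was at the start of the episode above 0.025 m or angle between soap's own z axis and vertical above 0.35 rad).
It also fails if it takes over 58 s, if anything falls off the work surface, if the arm or the gripper's body presses on something with over 40 N, if the wrist force passes 120 N, or if a joint passes its speed limit or range.

## Robot

A 6-joint arm with a two-finger parallel gripper is mounted at the origin on the work surface. World frame = base frame: x ahead of the robot, y to its left, z up, the work surface at z = 0. Lengths are in m, angles in rad, forces in N, time in s.
With the tool pointing down it reaches from about 0.35 to 1 m from the base axis. Payload 7.1 kg.
Tool frame: the origin (TCP) lies between the finger pads; the fingertips stand 19 mm ahead of it and the grasp point (between the pads) is the TCP; z points along the fingers, y is the line along which they close (so a half turn about z gives the same grasp; the last joint's range is limited). The gripper opens to 85 mm and grips with 20 to 120 N. Pads are 22 mm wide; open, the fingers measure 114 mm over their backs; the gripper's body (76 mm by 85 mm) begins 54 mm behind the grasp point. The pads swing forward as they close: fully open they stand 13 mm farther back than shut.
Start: joints at [1.233, 0.423, 1.63, -0, 1.089, -0.019], TCP at [0.196, 0.594, 0.25] pointing down, gripper open.
Joint ranges: [-3, 3], [-0.9, 2.11], [0.09, 2.58], [-1.31, 4.45], [0.11, 2.69], [-2.54, 2.54]. Speed limits (rad/s): [2.39, 2.39, 3.01, 3.14, 3.14, 3.14].

## Interface

Orientations are given as [roll, pitch, yaw] about the fixed x, y, z axes, in that order (R = Rz(yaw) Ry(pitch) Rx(roll)).
In Python, from plant import readout, optics, workorder gives the robot as it stands.
- The arm moves only by the tool play_rows, never from a script. Its argument "rows" is a list of rows, each a list of 5 numbers: the opening, from 0 (shut) to 1 (fully open), then the shift along the tool's x, y, z as a fraction of full scale, then the turn about the tool's z as a fraction of full scale. A call has exactly 5 rows; each row is the pose to reach, as a shift and turn from the pose commanded when the call began, along the tool's axes at that moment; what a row does not reach only later rows make up. Full scale, the value 1, is 0.2 m for a shift and pi/2 rad for a turn. A row lasts 1/8 s, in which the tool goes at most 62.5 mm and 10.7 degrees, less where a joint would pass 70% of its speed; a pose out of reach is approached as far as the arm can. A call with a number of a shift or a turn outside -1 to 1 is refused whole. A call with a gripper value outside its range is refused whole. The fingers move at their own pace and stop on an object; "newtons" is the grip in N (left out, the last holds). Time passes only in rows, so rows that repeat a pose let the fingers close, or fill a call up. It gives the time, the measured TCP pose, the force, the opening and the grip force at its end, in the units of the state.
- readout.get_state(): the state, without advancing time (a new reading comes with each control period).
- optics.grab_frame(name): name is "scene" or "top" or "wrist"; returns the picture (384x512x3 uint8, red, green, blue); there is no depth.
- optics.camera_params(name): a dict with "fov_y" (degrees; the focal length in pixels is half the picture's height over the tangent of half this angle, whatever the lens; pixels are square), "cx", "cy" (the principal point, pixels), "rvec" (rotation vector, rad) and "tvec" (3), from world to camera coordinates, as OpenCV has them. Camera axes: x right, y down, z forward; pixel columns grow to the right and rows downward; lengths in m; the calibration is good to about 2 mm. A picture is of the moment at which its call begins: read the wrist's pose just before it. camera_params takes no time and is no camera call; for the wrist camera it gives the pose at the moment of the call.
- workorder.hand_in(): hands the job in; it is judged then, once.
The state is a dict: "clock": time; "q": joint angles; "qd": joint speeds; "effort": joint torques, N m; "tool_pos": TCP position; "orientation": TCP orientation; "force": force on the tool from outside, world axes, zero at the start; "moment": the same for the moment, N m; "gripper_width": finger opening in m; "finger_force": force on a finger pad.
Only numpy, scipy, OpenCV 4.12 (cv2) and the standard library are available. Lean on these libraries where they do the work, as an engineer would, in place of code of your own. Each camera call takes 0.05 s, during which the arm holds its last target. There are 200 camera calls.

## Working session

There is one attempt and no reset: what is moved stays moved. The work goes in short steps, Python scripts to look and compute and a tool call to move; the robot and the scene stay as the last step left them, time stands still between calls to the robot, and variables do not carry over. Pictures are saved under pics/ and viewed, at most 10 in all, crops included, and the job is handed in when it is done.

Besides the shell and the picture viewer there is one more tool, called after ">>>" in YAML: its name, and indented under it one key for each argument. play_rows: Moves the arm, as the interface text tells. Shift numbers are shares of 0.2 m and turn numbers shares of pi/2 rad, none past 1 either way. Its arguments: {"type":"object","properties":{"rows":{"type":"array","items":{"type":"array","items":{"type":"number","minimum":-1,"maximum":1}}},"newtons":{"type":"number"}},"required":["rows"]}

```bash
mkdir -p pics
python3 - <<'E'
from plant import readout, optics
import cv2
print(readout.get_state())
for n in("scene","top"):
    f=optics.grab_frame(n); cv2.imwrite(f"pics/{n}0.png",cv2.resize(f[:,:,::-1],(800,600),interpolation=cv2.INTER_CUBIC)); print(n,optics.camera_params(n))
print(optics.camera_params("wrist"))
E
```

```text
{'clock': 0.0, 'q': array([ 1.23298038e+00,  4.23824048e-01,  1.63073859e+00,  4.42641440e-06,
        1.08859403e+00, -1.89916558e-02]), 'qd': array([ 3.47128348e-04, -3.67908269e-04, -1.70625562e-05, -2.75760024e-04,
       -1.00460771e-03,  4.63477476e-04]), 'effort': array([-1.34148780e-03, -5.57385635e+01, -2.81742668e+01, -8.53351003e-05,
        7.41020136e-03,  2.15164471e-05]), 'tool_pos': array([0.19569625, 0.59300116, 0.24953706]), 'orientation': array([-3.14002899e+00, -3.36193133e-05,  2.82276628e+00]), 'force': array([-0.57103361,  0.34090182, -1.53012561]), 'moment': array([0.02218502, 0.00034248, 0.00633606]), 'finger_force': 0.0, 'gripper_width': 0.08527859303859986}
scene {'fov_y': 50.07045030122223, 'cx': 252.1405987086633, 'cy': 190.86166337874457, 'rvec': array([ 0.71246015,  2.4591844 , -1.30032696]), 'tvec': array([ 0.4525553 , -0.05367628,  1.30627746])}
top {'fov_y': 52.7056013797624, 'cx': 253.5174564289916, 'cy': 191.3795709080508, 'rvec': array([ 2.16185143, -2.10003606,  0.21241636]), 'tvec': array([-0.02107371,  0.58305577,  0.84582026])}
{'fov_y': 59.57568471138766, 'cx': 255.4346530140566, 'cy': 192.70840575374294, 'rvec': array([-2.36047458, -1.70712586, -0.22896769]), 'tvec': array([-0.62419948, -0.03377134,  0.37920917])}
```

View pics/scene0.png

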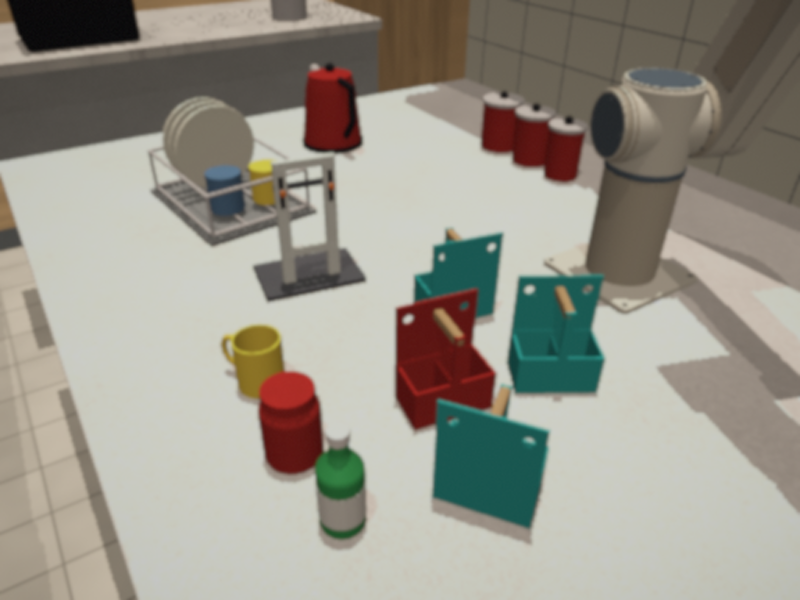

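View pics/top0.png

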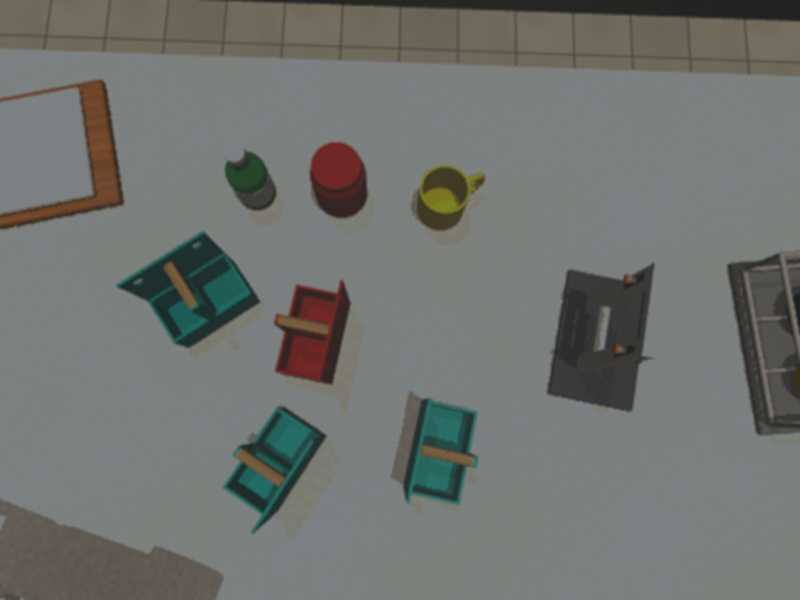

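The scene view shows the red caddy at about (440,360) and the stand at (310,230). The top view shows the red caddy at (312,333) with its plate to the right, and the stand at (600,340) with pin heads at (628,279) and (618,350). I'll enlarge both for measuring.

Run:
```python
import cv2, numpy as np
def crop(n,u,v):
    f=cv2.imread(f"pics/{n}0.png"); f=cv2.resize(f,(512,384),interpolation=cv2.INTER_AREA)
    return cv2.resize(f[v:v+110,u:u+80],None,fx=5,fy=5,interpolation=cv2.INTER_CUBIC)
cv2.imwrite("pics/c_top.png",np.clip(np.hstack([crop("top",165,165),crop("top",345,160)])*1.6,0,255))
cv2.imwrite("pics/c_scene.png",np.clip(np.hstack([crop("scene",245,175),crop("scene",160,92)])*1.3,0,255))
```

```text
[ WARN:0@0.040] global loadsave.cpp:1063 imwrite_ Unsupported depth image for selected encoder is fallbacked to CV_8U.
```

View pics/c_top.png

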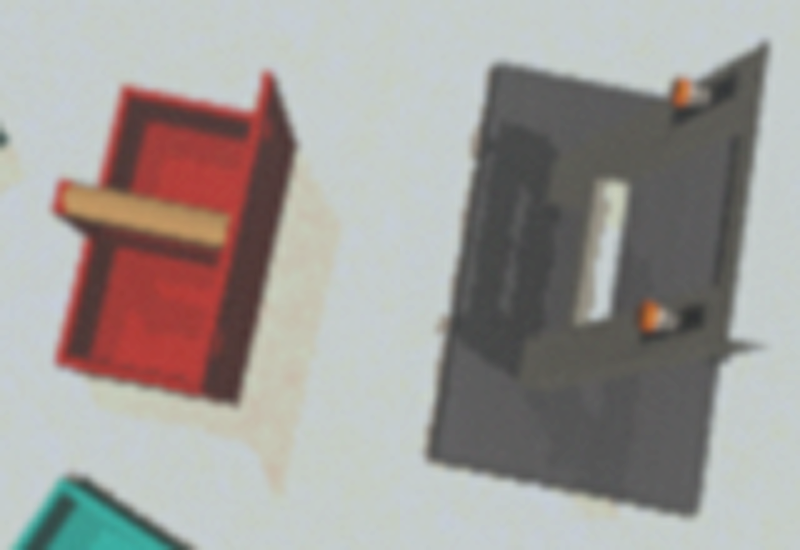

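View pics/c_scene.png

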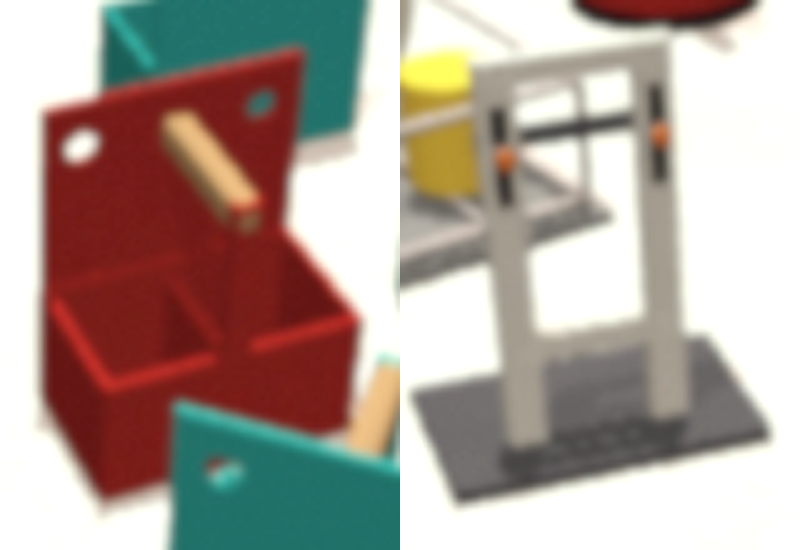

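```bash
cat > fit.py <<'E'
import numpy as np, cv2
from scipy.optimize import least_squares
from plant import optics
def proj(n,P,cp=None):
    c=cp or optics.camera_params(n); f=192/np.tan(np.radians(c["fov_y"])/2)
    K=np.array([[f,0,c["cx"]],[0,f,c["cy"]],[0,0,1]])
    return cv2.projectPoints(np.float64(P).reshape(-1,3),c["rvec"],c["tvec"],K,None)[0][:,0]
def place(p,L):
    c,s=np.cos(p[2]),np.sin(p[2]); L=np.float64(L)
    return np.c_[p[0]+c*L[:,0]-s*L[:,1],p[1]+s*L[:,0]+c*L[:,1],L[:,2]]
def fit(obs,p0,npz=False):
    """obs {cam:(u0,v0,[(a,b,x,y,z)..mm])}; z None = pin height"""
    def res(p):
        r=[]
        for n,(u0,v0,l) in obs.items():
            px=np.array([[u0+(a+.5)/5-.5,v0+(b+.5)/5-.5] for a,b,*_ in l])
            L=[[x/1e3,y/1e3,p[3] if z is None else z/1e3] for _,_,x,y,z in l]
            r.append(proj(n,place(p,L))-px)
        return np.vstack(r).ravel()
    s=least_squares(res,p0,loss="soft_l1"); print(np.round(s.x,4)); print(np.round(res(s.x).reshape(-1,2),1).tolist()); return s.x
E
python3 - <<'E'
from fit import *
fit({"top":(165,165,[(125,87,-37,65,70),(60,362,-37,-65,70),(267,72,41,65,170),(297,145,41,65,0),(240,403,41,-65,0)]),
"scene":(245,175,[(45,112,39,65,170),(302,50,39,-65,170),(82,146,38,45,145),(261,102,38,-45,145),(108,388,-37,65,70),(358,322,-37,-65,70),(107,505,-37,65,0)])},[.5,.1,0])
fit({"top":(345,160,[(97,65,-35,100,12),(32,460,-35,-100,12),(295,515,95,-100,12),(283,95,-11.5,45,None),(250,318,-11.5,-45,None)]),
"scene":(160,92,[(106,158,-14,45,None),(260,134,-14,-45,None),(75,68,0,56,254),(268,32,0,-56,254),(60,492,-35,100,12),(368,430,-35,-100,12),(15,395,95,100,12)])},[.5,-.3,0,.2])
E
```

```text
[ 0.5268  0.1204 -1.7386]
[[-1.5, 0.3], [-1.7, 1.4], [0.3, 0.5], [-0.6, 0.7], [-0.5, 1.5], [-1.7, -0.3], [-0.8, -0.3], [-0.7, 0.3], [-0.8, 0.4], [-1.0, 0.5], [0.7, -1.2], [-1.6, -0.1]]
[ 0.5429 -0.2912 -1.754   0.2063]
[[-0.3, -0.4], [-0.6, 0.8], [0.9, 1.5], [-0.5, -0.1], [-0.5, 0.4], [-0.5, -0.2], [0.2, -0.3], [-1.2, -0.0], [0.0, 1.6], [-2.1, -0.0], [0.8, -0.9], [-2.2, -2.1]]
```

>>> play_rows:
  rows:
    - [1,-0.2,-0.15,0,0.118]
    - [1,-0.4,-0.3,0,0.236]
    - [1,-0.6,-0.45,0,0.354]
    - [1,-0.8,-0.6,0,0.472]
    - [1,-1,-0.75,0,0.59]

```text
clock: 0.72
tool_pos: [0.3393, 0.3869, 0.2501]
orientation: [-3.141, 0.0, 1.89]
force: [0.6, -0.7, 0.8]
gripper_width: 0.0856
finger_force: 0.0
```

```bash
cat > go.py <<'E'
import numpy as np
from plant import readout
def go(x,y,z,yaw):
    s=readout.get_state(); p=s["tool_pos"]; w=s["orientation"][2]; d=np.array([x,y,z])-p
    c,sn=np.cos(w),np.sin(w)
    t=np.array([c*d[0]+sn*d[1],sn*d[0]-c*d[1],-d[2]])/.2
    dy=(w-yaw+np.pi)%(2*np.pi)-np.pi
    print("t",s["clock"],"pos",p.round(4),"ori",s["orientation"].round(4),"F",s["force"].round(2),"w",round(s["gripper_width"],4),"move",t.round(3),"turn",round(dy/(np.pi/2),3))
E
python3 -c "
from go import *; go(.5275,.1243,.25,1.4026)"
```

```text
t 0.725 pos [0.3393 0.3869 0.2501] ori [-3.1413e+00  2.0000e-04  1.8902e+00] F [ 0.59 -0.74  0.78] w 0.0856 move [-1.542e+00  4.810e-01  1.000e-03] turn 0.31
```

>>> play_rows:
  rows:
    - [1,-0.2,0.06,0,0.1]
    - [1,-0.4,0.12,0,0.2]
    - [1,-0.6,0.18,0,0.31]
    - [1,-0.8,0.25,0,0.31]
    - [1,-1,0.31,0,0.31]

```text
clock: 1.35
tool_pos: [0.462, 0.2174, 0.2501]
orientation: [-3.141, 0.0, 1.409]
force: [0.2, 0.6, 0.1]
gripper_width: 0.0854
finger_force: 0.0
```

```bash
python3 -c "
from go import *; go(.5275,.1243,.25,1.4026)
from fit import *
cp=optics.camera_params('wrist'); f=optics.grab_frame('wrist'); cv2.imwrite('pics/w1.png',cv2.resize(f[:,:,::-1],(800,600)))
print(cp)
print((1.5625*proj('wrist',place([.5268,.1204,-1.7386],[[-.037,.065,.07],[-.037,-.065,.07],[.041,.065,.17],[.041,-.065,.17],[-.037,0,.153],[.037,0,.153]]),cp)).round(0).tolist())
"
```

```text
t 1.35 pos [0.462  0.2174 0.2501] ori [-3.1413e+00  1.0000e-04  1.4090e+00] F [0.16 0.63 0.11] w 0.0854 move [-0.407  0.398  0.001] turn 0.004
{'fov_y': 59.57568471138766, 'cx': 255.4346530140566, 'cy': 192.70840575374294, 'rvec': array([-2.86223981,  0.23196254,  0.03249241]), 'tvec': array([-0.41988333,  0.24394163,  0.45578821])}
[[635.0, 352.0], [425.0, 350.0], [706.0, 582.0], [431.0, 581.0], [573.0, 415.0], [559.0, 548.0]]
```

View pics/w1.png

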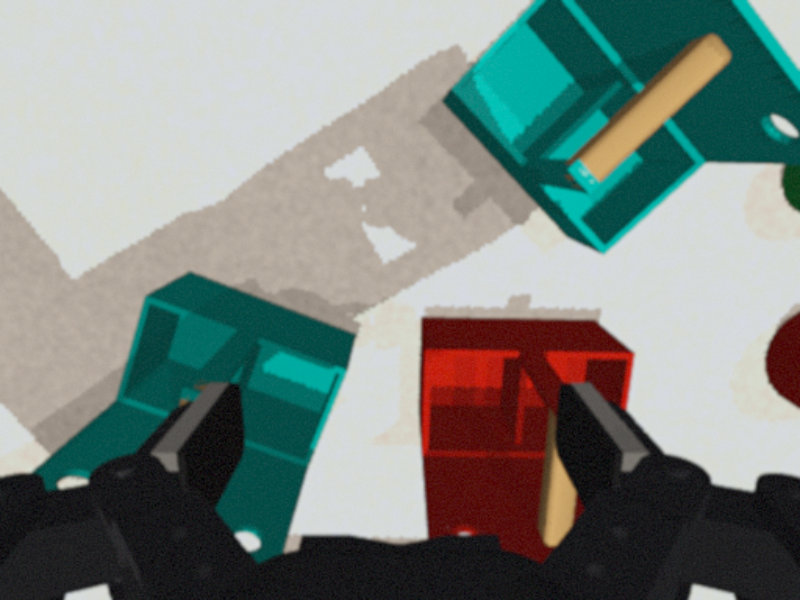

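The wrist view shows the caddy's rim corners at (633,353) and (422,348). The predictions were (635,352) and (425,350), so the fit is good to about 1–2 mm.

>>> play_rows:
  rows:
    - [1,-0.14,0.14,0,0]
    - [1,-0.28,0.27,0,0]
    - [1,-0.407,0.398,0,0.004]
    - [1,-0.407,0.398,0,0.004]
    - [1,-0.407,0.398,0,0.004]

```text
clock: 2.02
tool_pos: [0.5263, 0.1257, 0.2499]
orientation: [-3.14, 0.0, 1.402]
force: [0.2, 0.2, -0.9]
gripper_width: 0.0847
finger_force: 0.0
```

```bash
python3 -c "
from go import *; go(.5275,.1243,.145,1.4026)
from fit import *
cp=optics.camera_params('wrist'); f=optics.grab_frame('wrist'); cv2.imwrite('pics/w2.png',cv2.resize(f[:,:,::-1],(800,600)))
print((1.5625*proj('wrist',place([.5268,.1204,-1.7386],[[-.037,.065,.07],[-.037,-.065,.07],[.041,.065,.17],[.041,-.065,.17],[-.037,-.007,.153],[-.037,.007,.153],[.037,-.007,.153],[.037,.007,.153]]),cp)).round(0).tolist())
"
```

```text
t 2.025 pos [0.5263 0.1257 0.2499] ori [-3.1405e+00  1.0000e-04  1.4024e+00] F [ 0.17  0.16 -0.94] w 0.0847 move [-0.006  0.007  0.525] turn -0.0
[[516.0, 220.0], [291.0, 221.0], [555.0, 429.0], [254.0, 429.0], [388.0, 244.0], [421.0, 244.0], [389.0, 403.0], [420.0, 403.0]]
```

View pics/w2.png

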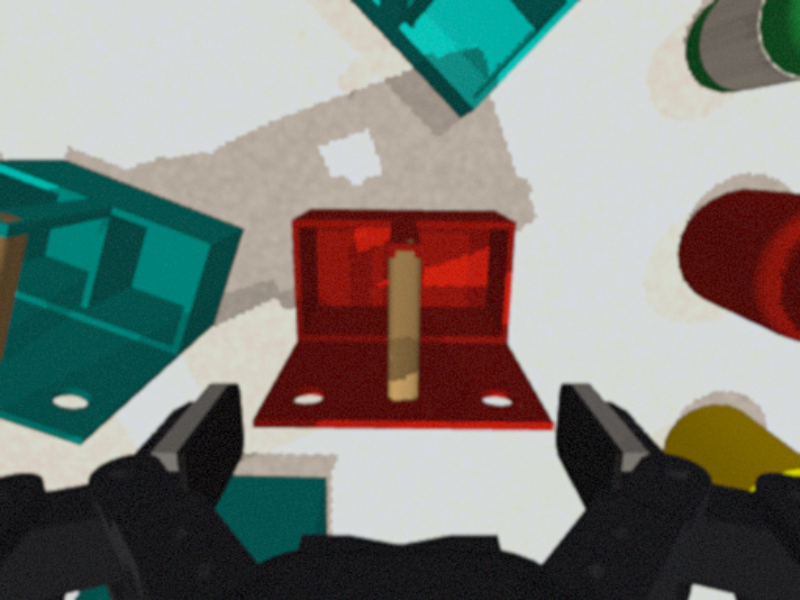

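The wooden handle appears at columns 388–421 and rows 245–400, which matches the prediction. I'll go down and grip.

>>> play_rows:
  rows:
    - [1,-0.006,0.007,0.15,0]
    - [1,-0.006,0.007,0.3,0]
    - [1,-0.006,0.007,0.43,0]
    - [1,-0.006,0.007,0.525,0]
    - [1,-0.006,0.007,0.525,0]
  newtons: 60

```text
clock: 2.7
tool_pos: [0.5265, 0.1248, 0.1441]
orientation: [-3.138, 0.001, 1.404]
force: [0.1, 0.8, 0.7]
gripper_width: 0.0851
finger_force: 0.0
```

>>> play_rows:
  rows:
    - [0.5,0,0,0,0]
    - [0,0,0,0,0]
    - [0,0,0,0,0]
    - [0,0,0,0,0]
    - [0,0,0,0,0]
  newtons: 60

```text
clock: 3.32
tool_pos: [0.528, 0.124, 0.1458]
orientation: [3.142, -0.0, 1.402]
force: [-2.7, 0.0, 5.0]
gripper_width: 0.0134
finger_force: 59.0
```

```bash
python3 -c "
from go import *; go(.5275,.1243,.25,1.4026)"
```

```text
t 3.325 pos [0.528  0.124  0.1458] ori [ 3.1415 -0.      1.4025] F [-2.73  0.01  5.  ] w 0.0134 move [ 0.001 -0.003 -0.521] turn -0.0
```

The caddy is gripped with an opening of 13.4 mm. I'll raise the grip to 120 N and lift well clear.

>>> play_rows:
  rows:
    - [0,0,0,-0.02,0]
    - [0,0,0,-0.15,0]
    - [0,0,0,-0.35,0]
    - [0,0,0,-0.55,0]
    - [0,0,0,-0.7,0]
  newtons: 120

```text
clock: 3.95
tool_pos: [0.5279, 0.124, 0.2865]
orientation: [3.141, -0.0, 1.403]
force: [0.5, -0.1, -5.4]
gripper_width: 0.012
finger_force: 117.7
```

>>> play_rows:
  rows:
    - [0,0,0,-0.15,0]
    - [0,0,0,-0.3,0]
    - [0,0,0,-0.45,0]
    - [0,0,0,-0.5,0]
    - [0,0,0,-0.5,0]

```text
clock: 4.58
tool_pos: [0.5279, 0.1241, 0.3849]
orientation: [-3.141, 0.0, 1.403]
force: [-1.3, -0.3, -4.1]
gripper_width: 0.0117
finger_force: 117.7
```

```bash
python3 -c "
from go import *; go(.5693,-.1486,.385,1.3876)"
```

```text
t 4.575 pos [0.5279 0.1241 0.3849] ori [-3.1414  0.      1.4027] F [-1.34 -0.32 -4.06] w 0.0117 move [-1.309e+00  4.320e-01 -1.000e-03] turn 0.01
```

>>> play_rows:
  rows:
    - [0,-0.1,0.03,0,0]
    - [0,-0.3,0.1,0,0]
    - [0,-0.5,0.17,0,0.01]
    - [0,-0.7,0.24,0,0.01]
    - [0,-0.85,0.28,0,0.01]

```text
clock: 5.2
tool_pos: [0.5542, -0.0545, 0.383]
orientation: [-3.138, 0.0, 1.386]
force: [0.0, -0.0, -3.6]
gripper_width: 0.0119
finger_force: 117.7
```

>>> play_rows:
  rows:
    - [0,-0.15,0.05,0,0]
    - [0,-0.3,0.1,0,0]
    - [0,-0.41,0.137,0,0]
    - [0,-0.455,0.15,0,0]
    - [0,-0.455,0.15,0,0]

```text
clock: 5.82
tool_pos: [0.5675, -0.1478, 0.3847]
orientation: [-3.141, -0.001, 1.386]
force: [-0.7, 1.1, -4.0]
gripper_width: 0.0119
finger_force: 117.7
```

```bash
python3 -c "
from go import *; go(.5693,-.1486,.385,1.3876)
from fit import *
t=optics.grab_frame('top');w=optics.grab_frame('wrist');s=optics.grab_frame('scene')
cr=lambda f,u,v,W,H,k:cv2.resize(f[v:v+H,u:u+W,::-1],None,fx=k,fy=k,interpolation=cv2.INTER_CUBIC)
a=cr(t,265,130,160,150,2.5); b=cr(s,140,60,160,150,2.5)
cv2.imwrite('pics/m3.png',np.clip(np.vstack([np.hstack([a,b]),cr(w,0,192,512,144,800/512)])*1.3,0,255).astype(np.uint8))
"
```

```text
t 5.825 pos [ 0.5675 -0.1478  0.3847] ori [-3.1405e+00 -5.0000e-04  1.3864e+00] F [-0.73  1.07 -4.01] w 0.0119 move [-0.002  0.009 -0.001] turn -0.001
```

View pics/m3.png

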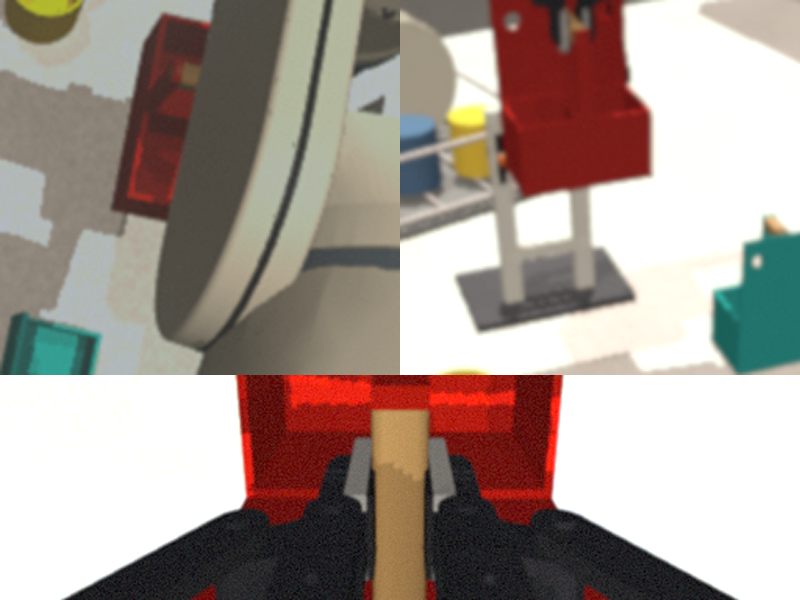

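The scene crop shows the held caddy level in front of the stand. The arm hides the top view, and the pins aren't visible in the wrist view. I'll probe by lowering the caddy's underside onto the pin heads.

>>> play_rows:
  rows:
    - [0,-0.1,0.009,0,0]
    - [0,-0.25,0.009,0,0]
    - [0,-0.38,0.009,0,0]
    - [0,-0.44,0.009,0,0]
    - [0,-0.46,0.009,0,0]

```text
clock: 6.6
tool_pos: [0.5525, -0.2391, 0.3853]
orientation: [-3.142, -0.0, 1.386]
force: [-0.7, 0.2, -3.8]
gripper_width: 0.0119
finger_force: 117.7
```

```bash
python3 -c "
from go import *; go(.5526,-.2391,.369,1.3876)"
```

```text
t 6.6 pos [ 0.5525 -0.2391  0.3853] ori [-3.1416e+00 -2.0000e-04  1.3863e+00] F [-0.65  0.23 -3.76] w 0.0119 move [0.    0.    0.082] turn -0.001
```

>>> play_rows:
  rows:
    - [0,0,0,0.03,0]
    - [0,0,0,0.06,0]
    - [0,0,0,0.08,0]
    - [0,0,0,0.085,0]
    - [0,0,0,0.09,0]

```text
clock: 7.22
tool_pos: [0.5528, -0.2385, 0.3674]
orientation: [3.141, 0.0, 1.387]
force: [0.9, -1.2, -4.0]
gripper_width: 0.0121
finger_force: 117.6
```

>>> play_rows:
  rows:
    - [0,0,0,0.003,0]
    - [0,0,0,0.006,0]
    - [0,0,0,0.009,0]
    - [0,0,0,0.012,0]
    - [0,0,0,0.015,0]

```text
clock: 7.85
tool_pos: [0.5527, -0.2386, 0.3643]
orientation: [3.142, 0.0, 1.387]
force: [-0.7, -0.1, -3.8]
gripper_width: 0.0121
finger_force: 117.6
```

>>> play_rows:
  rows:
    - [0,0,0,0.002,0]
    - [0,0,0,0.004,0]
    - [0,0,0,0.006,0]
    - [0,0,0,0.008,0]
    - [0,0,0,0.01,0]

```text
clock: 8.48
tool_pos: [0.5527, -0.2386, 0.3623]
orientation: [3.142, 0.0, 1.387]
force: [-0.1, -0.3, -3.7]
gripper_width: 0.0119
finger_force: 117.6
```

>>> play_rows:
  rows:
    - [0,0,0,0.002,0]
    - [0,0,0,0.004,0]
    - [0,0,0,0.006,0]
    - [0,0,0,0.008,0]
    - [0,0,0,0.01,0]

```text
clock: 9.1
tool_pos: [0.5527, -0.2386, 0.3603]
orientation: [3.142, 0.0, 1.387]
force: [0.2, 0.4, -3.8]
gripper_width: 0.0122
finger_force: 117.6
```

>>> play_rows:
  rows:
    - [0,0,0,0.002,0]
    - [0,0,0,0.004,0]
    - [0,0,0,0.006,0]
    - [0,0,0,0.008,0]
    - [0,0,0,0.01,0]

```text
clock: 9.72
tool_pos: [0.5527, -0.2386, 0.3583]
orientation: [-3.142, 0.0, 1.387]
force: [-0.2, 0.6, -4.5]
gripper_width: 0.0116
finger_force: 117.6
```

>>> play_rows:
  rows:
    - [0,0,0,0.002,0]
    - [0,0,0,0.004,0]
    - [0,0,0,0.006,0]
    - [0,0,0,0.008,0]
    - [0,0,0,0.01,0]

```text
clock: 10.35
tool_pos: [0.5527, -0.2386, 0.3563]
orientation: [3.142, -0.0, 1.387]
force: [0.2, -0.3, -3.5]
gripper_width: 0.0122
finger_force: 117.6
```

>>> play_rows:
  rows:
    - [0,0,0,0.002,0]
    - [0,0,0,0.004,0]
    - [0,0,0,0.006,0]
    - [0,0,0,0.008,0]
    - [0,0,0,0.01,0]

```text
clock: 10.98
tool_pos: [0.5529, -0.2385, 0.3552]
orientation: [3.141, -0.0, 1.387]
force: [-2.3, 2.8, 4.1]
gripper_width: 0.0117
finger_force: 119.1
```

Contact came at TCP z ≈ 0.3555, so the pin axis is at about 0.2037 and the aligned TCP z is about 0.2045. I'll back off and go down to that height.

>>> play_rows:
  rows:
    - [0,0,0,-0.025,0]
    - [0,0.06,0,-0.025,0]
    - [0,0.15,0,-0.025,0]
    - [0,0.21,0,-0.025,0]
    - [0,0.21,0,-0.025,0]

```text
clock: 11.6
tool_pos: [0.5606, -0.1959, 0.3592]
orientation: [-3.141, -0.0, 1.389]
force: [-0.6, -0.5, -3.8]
gripper_width: 0.0118
finger_force: 117.7
```

>>> play_rows:
  rows:
    - [0,0,0,0.15,0]
    - [0,0,0,0.35,0]
    - [0,0,0,0.55,0]
    - [0,0,0,0.7,0]
    - [0,0,0,0.77,0]

```text
clock: 12.22
tool_pos: [0.5596, -0.1972, 0.2035]
orientation: [-3.139, -0.0, 1.387]
force: [0.1, -0.0, -3.7]
gripper_width: 0.0119
finger_force: 117.6
```

```bash
python3 -c "
from go import *; go(.5429+.1822*.075,-.2912+.9833*.075,.2045,1.3876)
from fit import *
s=optics.grab_frame('scene')
cr=lambda f,u,v,W,H,k:cv2.resize(f[v:v+H,u:u+W,::-1],None,fx=k,fy=k,interpolation=cv2.INTER_CUBIC)
cv2.imwrite('pics/m4.png',np.clip(cr(s,155,85,100,110,5)*1.3,0,255).astype(np.uint8))
"
```

```text
t 12.225 pos [ 0.5596 -0.1972  0.2035] ori [-3.1389e+00 -3.0000e-04  1.3871e+00] F [ 0.11 -0.   -3.73] w 0.0119 move [-0.102  0.004 -0.005] turn -0.0
```

View pics/m4.png

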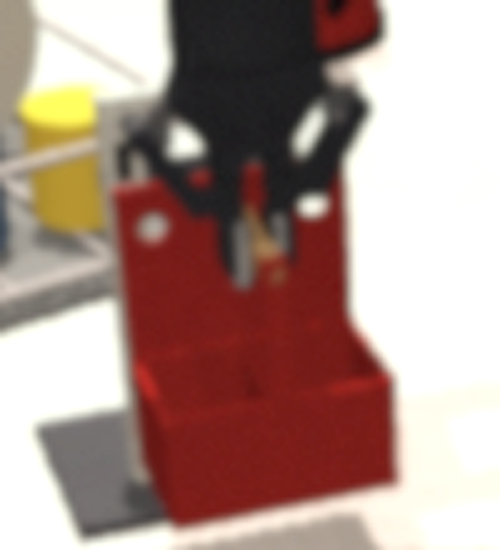

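Run:
```python
from fit import *
p=np.array([.5596,-.1972]); y=1.3871-np.pi
o=p-.0*p; c=np.array([np.cos(y),np.sin(y)])
org=p+.004*c
obs=np.array([[155+152.5/5-.5,85+228.5/5-.5],[155+313.5/5-.5,85+206.5/5-.5]])
L=[[.039,.045,.2035],[.039,-.045,.2035]]
print("holes pred-obs",(proj("scene",place([*org,y],L))-obs).round(2).tolist())
pin=np.array([[160+106.5/5-.5,92+158.5/5-.5],[160+260.5/5-.5,92+134.5/5-.5]])
for z in(.2037,.2063):print("pins pred-obs",z,(proj("scene",place([.5429,-.2912,-1.754],[[-.014,.045,z],[-.014,-.045,z]]))-pin).round(2).tolist())
b=proj("scene",place([.5429,-.2912,-1.754],[[-.014,0,.2037],[-.014,0.003,.2037],[-.014,0,.2067]])); print(b-b[0])
```

```text
holes pred-obs [[-0.88, -0.6], [-0.89, -1.38]]
pins pred-obs 0.2037 [[-0.44, 0.64], [0.23, 0.52]]
pins pred-obs 0.2063 [[-0.53, -0.23], [0.19, -0.33]]
[[ 0.          0.        ]
 [-1.04979874  0.16400041]
 [-0.07414425 -0.99956833]]
```

Run:
```python
from fit import *
y=1.3871-np.pi; tcp=np.array([.5596,-.1972,.2035]); R=np.array([[np.cos(y),-np.sin(y),0],[np.sin(y),np.cos(y),0],[0,0,1]])
L=np.array([[39,65,170],[39,45,145],[39,-45,145],[-37,65,70],[-37,-65,70],[-37,65,0],[-37,-65,0]])/1e3-[-.004,0,.145]
O=np.array([[117,187],[152,228],[313,206],[165,415],[393,380],[178,523],[397,483]])
O=np.c_[155+(O[:,0]+.5)/5-.5,85+(O[:,1]+.5)/5-.5]
def res(p):
    c,s=np.cos(p[2]),np.sin(p[2]); Ry=np.array([[c,0,s],[0,1,0],[-s,0,c]])
    return (proj("scene",(L@Ry.T+[p[3] if len(p)>3 else 0,p[0],p[1]])@R.T+tcp)-O)
print(res([0,0,0]).round(1).tolist())
for p0 in([0,0,0],[0,0,0,0]):
    s=least_squares(lambda p:res(p).ravel(),p0,loss="soft_l1"); print(s.x.round(4),res(s.x).round(1).tolist())
```

```text
[[-2.2, 0.1], [-0.9, -0.6], [-0.9, -1.4], [-1.3, 1.2], [-0.1, -0.8], [-1.8, 1.8], [-0.4, 0.3]]
[-0.0037 -0.0023 -0.0431] [[-0.7, 0.2], [0.5, -0.7], [0.4, -1.4], [-0.1, 1.6], [0.8, -0.4], [-1.0, 1.4], [0.1, 0.0]]
[-0.01   -0.0154  0.0103  0.0275] [[-0.4, 0.9], [0.7, -0.0], [-0.3, -0.7], [0.3, 0.6], [0.1, -1.2], [-0.3, 0.7], [-0.1, -0.5]]
```

Picking noise is about 1 px. Compared with the pins, the caddy looks about 2 mm too far to −y, so I'll shift it +2 mm in y and approach gently.

>>> play_rows:
  rows:
    - [0,-0.03,0.014,-0.005,0]
    - [0,-0.07,0.014,-0.005,0]
    - [0,-0.11,0.014,-0.005,0]
    - [0,-0.14,0.014,-0.005,0]
    - [0,-0.152,0.014,-0.005,0]

```text
clock: 12.9
tool_pos: [0.5574, -0.2283, 0.2066]
orientation: [3.141, 0.0, 1.386]
force: [-0.2, -0.0, -5.1]
gripper_width: 0.0121
finger_force: 117.7
```

>>> play_rows:
  rows:
    - [0,-0.003,0,0,0]
    - [0,-0.006,0,0,0]
    - [0,-0.009,0,0,0]
    - [0,-0.012,0,0,0]
    - [0,-0.015,0,0,0]

```text
clock: 13.52
tool_pos: [0.557, -0.2306, 0.2063]
orientation: [-3.142, -0.0, 1.387]
force: [0.1, -0.4, -4.5]
gripper_width: 0.0122
finger_force: 117.7
```

```bash
cat >> go.py <<'E'
def rel():
    s=readout.get_state(); d=s["tool_pos"]-[.5429,-.2912,0]; a=-1.754; c,n=np.cos(a),np.sin(a)
    F=s["force"]; print("t",s["clock"],"stand-frame TCP mm",(1e3*np.array([c*d[0]+n*d[1],-n*d[0]+c*d[1],d[2]])).round(2),"F",np.array([c*F[0]+n*F[1],-n*F[0]+c*F[1],F[2]]).round(1),"M",s["moment"].round(2),"ori",s["orientation"].round(4),"yaw err",round(s["orientation"][2]-1.3876,4))
E
python3 -c "
from go import *; rel()"
```

```text
t 13.525 stand-frame TCP mm [-62.16   2.85 206.29] F [ 0.4  0.2 -4.5] M [ 0.1  -0.02  0.01] ori [-3.1415 -0.      1.3872] yaw err -0.0004
```

>>> play_rows:
  rows:
    - [0,0,-0.004,0.009,0]
    - [0,0,-0.004,0.009,0]
    - [0,-0.003,-0.004,0.009,0]
    - [0,-0.006,-0.004,0.009,0]
    - [0,-0.009,-0.004,0.009,0]

```text
clock: 14.15
tool_pos: [0.5559, -0.2323, 0.2046]
orientation: [3.141, 0.0, 1.387]
force: [0.1, 0.3, -4.2]
gripper_width: 0.0119
finger_force: 117.7
```

```bash
python3 -c "
from go import *; rel()"
```

```text
t 14.15 stand-frame TCP mm [-60.24   2.07 204.57] F [-0.3  0.1 -4.2] M [ 0.1  -0.01  0.03] ori [3.1415e+00 1.0000e-04 1.3871e+00] yaw err -0.0005
```

>>> play_rows:
  rows:
    - [0,-0.002,0,0,0]
    - [0,-0.004,0,0,0]
    - [0,-0.006,0,0,0]
    - [0,-0.008,0,0,0]
    - [0,-0.01,0,0,0]

```text
clock: 14.78
tool_pos: [0.5555, -0.2343, 0.2045]
orientation: [-3.142, -0.0, 1.387]
force: [0.6, 0.2, -4.1]
gripper_width: 0.0116
finger_force: 117.7
```

```bash
python3 -c "
from go import *; rel()"
```

```text
t 14.775 stand-frame TCP mm [-58.29   2.05 204.51] F [-0.3  0.5 -4.1] M [ 0.12 -0.01  0.02] ori [-3.1416 -0.      1.3871] yaw err -0.0005
```

>>> play_rows:
  rows:
    - [0,-0.002,0,0,0]
    - [0,-0.004,0,0,0]
    - [0,-0.006,0,0,0]
    - [0,-0.008,0,0,0]
    - [0,-0.01,0,0,0]

```text
clock: 15.4
tool_pos: [0.5551, -0.2362, 0.2045]
orientation: [-3.142, -0.0, 1.387]
force: [-0.1, 0.2, -4.2]
gripper_width: 0.0122
finger_force: 117.7
```

```bash
python3 -c "
from go import *; rel()"
```

```text
t 15.4 stand-frame TCP mm [-56.28   2.02 204.51] F [-0.2 -0.2 -4.2] M [0.07 0.03 0.06] ori [-3.1416 -0.      1.3871] yaw err -0.0005
```

>>> play_rows:
  rows:
    - [0,-0.002,0,0,0]
    - [0,-0.004,0,0,0]
    - [0,-0.006,0,0,0]
    - [0,-0.008,0,0,0]
    - [0,-0.01,0,0,0]

```text
clock: 16.02
tool_pos: [0.5548, -0.2382, 0.2045]
orientation: [3.142, 0.0, 1.387]
force: [0.5, 0.1, -3.6]
gripper_width: 0.0119
finger_force: 117.7
```

```bash
python3 -c "
from go import *; rel()"
```

```text
t 16.025 stand-frame TCP mm [-54.25   2.04 204.53] F [-0.2  0.5 -3.6] M [ 0.03  0.03 -0.02] ori [3.1416 0.     1.3871] yaw err -0.0005
```

>>> play_rows:
  rows:
    - [0,-0.002,0,0,0]
    - [0,-0.004,0,0,0]
    - [0,-0.006,0,0,0]
    - [0,-0.008,0,0,0]
    - [0,-0.01,0,0,0]

```text
clock: 16.65
tool_pos: [0.5544, -0.2402, 0.2046]
orientation: [3.142, -0.0, 1.387]
force: [0.3, -0.2, -4.7]
gripper_width: 0.0119
finger_force: 117.7
```

```bash
python3 -c "
from go import *; rel()"
```

```text
t 16.65 stand-frame TCP mm [-52.28   2.05 204.55] F [ 0.2  0.3 -4.7] M [ 0.05 -0.07 -0.05] ori [ 3.1415 -0.      1.3871] yaw err -0.0005
```

>>> play_rows:
  rows:
    - [0,-0.002,0,0,0]
    - [0,-0.004,0,0,0]
    - [0,-0.006,0,0,0]
    - [0,-0.008,0,0,0]
    - [0,-0.01,0,0,0]

```text
clock: 17.27
tool_pos: [0.5541, -0.2421, 0.2045]
orientation: [3.142, -0.0, 1.387]
force: [0.8, 0.6, -3.7]
gripper_width: 0.0118
finger_force: 117.7
```

```bash
python3 -c "
from go import *; rel()"
```

```text
t 17.275 stand-frame TCP mm [-50.28   2.04 204.53] F [-0.7  0.7 -3.7] M [ 0.04 -0.   -0.  ] ori [ 3.1416 -0.      1.3871] yaw err -0.0005
```

>>> play_rows:
  rows:
    - [0,-0.002,0,0,0]
    - [0,-0.004,0,0,0]
    - [0,-0.006,0,0,0]
    - [0,-0.008,0,0,0]
    - [0,-0.01,0,0,0]

```text
clock: 17.9
tool_pos: [0.5537, -0.2441, 0.2045]
orientation: [3.142, 0.0, 1.387]
force: [-0.4, 0.5, -5.1]
gripper_width: 0.0118
finger_force: 117.6
```

```bash
python3 -c "
from go import *; rel()"
```

```text
t 17.9 stand-frame TCP mm [-48.24   2.04 204.54] F [-0.4 -0.5 -5.1] M [ 0.03  0.02 -0.  ] ori [3.1416e+00 1.0000e-04 1.3870e+00] yaw err -0.0006
```

>>> play_rows:
  rows:
    - [0,-0.002,0,0,0]
    - [0,-0.004,0,0,0]
    - [0,-0.006,0,0,0]
    - [0,-0.008,0,0,0]
    - [0,-0.01,0,0,0]

```text
clock: 18.52
tool_pos: [0.5533, -0.2461, 0.2045]
orientation: [-3.142, 0.0, 1.387]
force: [0.4, -0.7, -4.4]
gripper_width: 0.0119
finger_force: 117.6
```

```bash
python3 -c "
from go import *; rel()"
```

```text
t 18.525 stand-frame TCP mm [-46.25   2.02 204.52] F [ 0.6  0.5 -4.4] M [ 0.05 -0.03 -0.01] ori [-3.1416  0.      1.387 ] yaw err -0.0006
```

>>> play_rows:
  rows:
    - [0,-0.002,0,0,0]
    - [0,-0.004,0,0,0]
    - [0,-0.006,0,0,0]
    - [0,-0.008,0,0,0]
    - [0,-0.01,0,0,0]

```text
clock: 19.15
tool_pos: [0.5529, -0.2473, 0.2045]
orientation: [-3.141, -0.001, 1.387]
force: [0.6, 6.1, -2.7]
gripper_width: 0.0118
finger_force: 117.9
```

```bash
python3 -c "
from go import *; rel()"
```

```text
t 19.15 stand-frame TCP mm [-45.     1.81 204.47] F [-6.1 -0.5 -2.7] M [ 0.91 -0.04  0.33] ori [-3.1410e+00 -1.1000e-03  1.3874e+00] yaw err -0.0002
```

Contact with the posts came exactly at x = −45 mm, so both heads are through. I'll ease off about 1 mm and lower.

>>> play_rows:
  rows:
    - [0,0.007,0,0,0]
    - [0,0.007,0,0.004,0]
    - [0,0.007,0,0.008,0]
    - [0,0.007,0,0.011,0]
    - [0,0.007,0,0.014,0]

```text
clock: 19.77
tool_pos: [0.5532, -0.2467, 0.2017]
orientation: [-3.142, 0.0, 1.387]
force: [0.4, -0.0, -4.5]
gripper_width: 0.0117
finger_force: 117.7
```

```bash
python3 -c "
from go import *; rel()"
```

```text
t 19.775 stand-frame TCP mm [-45.59   2.02 201.65] F [-0.   0.4 -4.5] M [0.05 0.   0.  ] ori [-3.1416e+00  1.0000e-04  1.3870e+00] yaw err -0.0006
```

>>> play_rows:
  rows:
    - [0,0,0,0.002,0]
    - [0,0,0,0.004,0]
    - [0,0,0,0.005,0]
    - [0,0,0,0.006,0]
    - [0,0,0,0.006,0]

```text
clock: 20.4
tool_pos: [0.5532, -0.2467, 0.2008]
orientation: [3.141, 0.0, 1.387]
force: [-1.3, 0.9, 0.7]
gripper_width: 0.012
finger_force: 118.2
```

```bash
python3 -c "
from go import *; rel()"
```

```text
t 20.4 stand-frame TCP mm [-45.65   2.04 200.81] F [-0.7 -1.5  0.7] M [ 0.03  0.31 -0.07] ori [3.1415e+00 1.0000e-04 1.3871e+00] yaw err -0.0005
```

Weight has transferred at z = 200.8, as expected for a seat 3.5 mm below the pin axes. I'll release.

>>> play_rows:
  rows:
    - [0,0,0,0,0]
    - [0.15,0,0,0,0]
    - [0.3,0,0,0,0]
    - [0.5,0,0,0,0]
    - [0.5,0,0,0,0]
  newtons: 20

```text
clock: 21.02
tool_pos: [0.5534, -0.2467, 0.2006]
orientation: [3.141, 0.0, 1.387]
force: [-0.7, -0.0, -0.0]
gripper_width: 0.0425
finger_force: 0.0
```

```bash
python3 -c "
from go import *; rel(); print(readout.get_state()['gripper_width'])"
```

```text
t 21.025 stand-frame TCP mm [-45.68   2.2  200.57] F [ 0.1 -0.7 -0. ] M [-0.04 -0.02 -0.  ] ori [3.1413e+00 1.0000e-04 1.3872e+00] yaw err -0.0004
0.04246871543214981
```

>>> play_rows:
  rows:
    - [0.5,0,0,-0.05,0]
    - [0.5,0,0,-0.15,0]
    - [0.5,0,0,-0.3,0]
    - [0.5,0,0,-0.5,0]
    - [0.5,0,0,-0.7,0]

```text
clock: 21.65
tool_pos: [0.5532, -0.2466, 0.3425]
orientation: [3.141, 0.0, 1.387]
force: [0.0, -0.4, 0.2]
gripper_width: 0.0427
finger_force: 0.0
```

>>> play_rows:
  rows:
    - [0.5,0.1,0,0,0]
    - [0.5,0.3,0,0,0]
    - [0.5,0.4,0,0,0]
    - [0.5,0.45,0,0,0]
    - [0.5,0.45,0,0,0]

```text
clock: 22.28
tool_pos: [0.5697, -0.1578, 0.3402]
orientation: [-3.141, 0.0, 1.388]
force: [-0.2, -0.2, 1.1]
gripper_width: 0.0426
finger_force: 0.0
```

```bash
python3 -c "
from go import *; rel()
from fit import *
s=optics.grab_frame('scene'); w=optics.grab_frame('wrist')
cr=lambda f,u,v,W,H,k:cv2.resize(f[v:v+H,u:u+W,::-1],None,fx=k,fy=k,interpolation=cv2.INTER_CUBIC)
cv2.imwrite('pics/m5.png',np.clip(np.hstack([cr(s,155,85,100,110,4),cr(w,106,0,300,330,4/3)])*1.2,0,255).astype(np.uint8))
"
```

```text
t 22.275 stand-frame TCP mm [-136.04    2.06  340.25] F [ 0.2 -0.1  1.1] M [-0.01 -0.02 -0.02] ori [-3.1412e+00  2.0000e-04  1.3881e+00] yaw err 0.0005
```

View pics/m5.png

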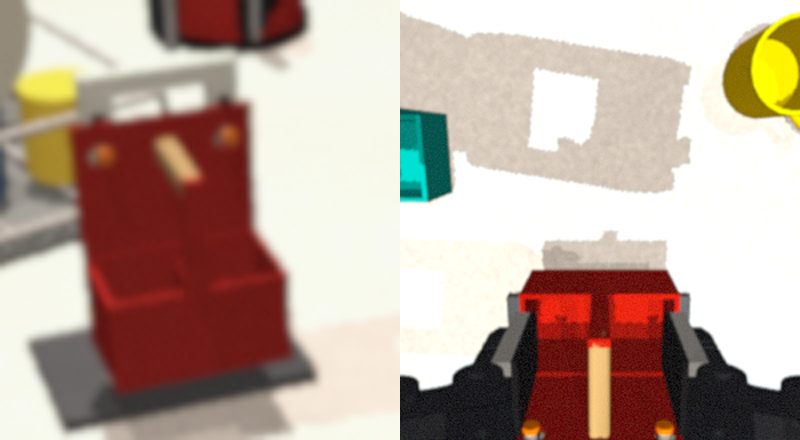

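The picture shows both orange heads through the holes, at (103,154) and (228,134), with the caddy hanging level and released.

```bash
python3 -c "
from plant import workorder; print(workorder.hand_in())"
```

```text
the job is handed in; nothing more can be done
None
```

The red caddy is hung on both pins and released, and the job was handed in at about 22 s; the final picture shows both orange heads through the plate's holes, but the hand-in returned no verdict.

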